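# Put the hole saws back on their rack in order of size

## Task

Put the four loose hole saws back on the rack, one on each post, teeth down and sitting flat on the board, in order of size: the smallest on the post next to the arbor and the largest at the far end, by the spare drills. Lower each saw down over its post and let go only once it has reached the board; dropping them dulls the teeth.

Things in the scene. Friction and masses are not known exactly. Their poses are not given: they have to be found in the camera images.
- hole_saw_29: the smallest of four loose dark-blue hole saws: a round steel cup standing teeth down (mouth down, flat crown up), outer diameter 29 mm, 46 mm high, wall 3 mm, with a 20 mm round bore through the middle of the 4 mm crown and a bare steel toothed rim; about 90 g. Origin: centre of the toothed rim, at the underside; z up along the cup's axis
- hole_saw_40: the second smallest of four loose dark-blue hole saws: a round steel cup standing teeth down (mouth down, flat crown up), outer diameter 40 mm, 46 mm high, wall 3 mm, with a 20 mm round bore through the middle of the 4 mm crown and a bare steel toothed rim; about 130 g. Origin: centre of the toothed rim, at the underside; z up along the cup's axis
- hole_saw_52: the second largest of four loose dark-blue hole saws: a round steel cup standing teeth down (mouth down, flat crown up), outer diameter 52 mm, 46 mm high, wall 3 mm, with a 20 mm round bore through the middle of the 4 mm crown and a bare steel toothed rim; about 170 g. Origin: centre of the toothed rim, at the underside; z up along the cup's axis
- hole_saw_65: the largest of four loose dark-blue hole saws: a round steel cup standing teeth down (mouth down, flat crown up), outer diameter 65 mm, 46 mm high, wall 3 mm, with a 20 mm round bore through the middle of the 4 mm crown and a bare steel toothed rim; about 230 g. Origin: centre of the toothed rim, at the underside; z up along the cup's axis
- post_1: an end post of the rack: a fixed upright pale dowel 10 mm thick, 62 mm high, its last 15 mm pointed. Origin: middle of its foot, on the board's top face 20 mm above the bench; y along the row towards post_1, z up. The rack is a fixed dark board 298 x 70 x 20 mm; posts 1 to 4 stand in a straight row on its middle line, 76 mm apart
- post_2: the rack post next to post_1: a fixed upright pale dowel 10 mm thick, 62 mm high, its last 15 mm pointed. Origin: middle of its foot, on the board's top face 20 mm above the bench; y along the row towards post_1, z up. A seated saw's rim rests on the board and the post sticks out 16 mm above its crown
- post_3: the rack post next to post_4: a fixed upright pale dowel 10 mm thick, 62 mm high, its last 15 mm pointed. Origin: middle of its foot, on the board's top face 20 mm above the bench; y along the row towards post_1, z up. A saw's bore is loose on the post by 5 mm all round
- post_4: the post at the other end of the rack: a fixed upright pale dowel 10 mm thick, 62 mm high, its last 15 mm pointed. Origin: middle of its foot, on the board's top face 20 mm above the bench; y along the row towards post_1, z up. All four posts are alike, any saw fits any post
- arbor_block: pale block 70 x 42 x 26 mm fixed against one end of the rack (either end), with the hole-saw arbor standing in it: a single thick steel flange 37 mm across with an upright hex shank, top 82 mm above the bench. Its middle is 57 mm from the nearest post. Origin: middle of its underside, at bench height
- drill_block: matching pale block 70 x 42 x 26 mm fixed against the other end of the rack, with three slim drills standing in it, top 66 mm above the bench; its middle is 57 mm from the nearest post. Origin: middle of its underside, at bench height

How it is judged:
By the outcome, as a careful person would: the job done as asked, in the order asked, and still so for the second after the job is handed in, with the robot touching nothing.
It also fails if it takes over 109 s, if anything falls off the work surface, if the arm or the gripper's body presses on something with over 40 N, if the wrist force passes 120 N, or if a joint passes its speed limit or range.

## Robot

A 6-joint arm with a two-finger parallel gripper is mounted at the origin on the work surface; the furniture and walls round the work are solid. World frame = base frame: x ahead of the robot, y to its left, z up, the work surface at z = 0. Lengths are in m, angles in rad, forces in N, time in s.
With the tool pointing down it reaches from about 0.375 to 0.975 m from the base axis. Payload 3.8 kg.
Tool frame: the origin (TCP) lies on the mounting face of the last link; the fingertips stand 173 mm ahead of it and the grasp point (between the pads) lies 155 mm ahead of it (bot.hold_point_z is the distance from the TCP to the grasp point, in m); z points along the fingers, y is the line along which they close (so a half turn about z gives the same grasp; the last joint's range is limited). The gripper opens to 85 mm and grips with 20 to 120 N. Pads are 22 mm wide; open, the fingers measure 114 mm over their backs; the gripper's body (76 mm by 85 mm) begins 54 mm behind the grasp point. The pads swing forward as they close: fully open they stand 13 mm farther back than shut.
Start: joints at [1.085, 0.264, 1.604, -0, 1.274, -0.037], TCP at [0.293, 0.608, 0.405] pointing down, gripper open.
Joint ranges: [-2.63, 2.63], [-0.94, 2.18], [0.31, 2.57], [-1.31, 4.45], [0, 2.66], [-2.55, 2.55]. Speed limits (rad/s): [2.57, 2.57, 3.14, 3.14, 3.14, 3.14].

## Interface

Orientations are given as a rotation vector (axis times angle).
In Python, from workcell import bot, optics gives the robot as it stands.
- The arm moves only by the shell command python3 -m jog 'ROWS' [OPENING] [FORCE]. ROWS is JSON, a list of rows, each an object of numbers: "dx", "dy", "dz": the shift along the tool's x, y, z in mm; "ax", "ay", "az": the turn, a rotation vector about the tool's x, y, z in degrees. A call has 1 to 20 rows; each row shifts and turns the commanded pose from where the row before left it, along the tool's axes as they then stand; what a row does not reach is not made up. A row lasts 1/12 s, in which the tool goes at most 41.7 mm and 7.16 degrees, less where a joint would pass 70% of its speed; a pose out of reach is approached as far as the arm can. A call with a gripper value outside its range is refused whole. OPENING is the opening, from 0 (shut) to 1 (fully open), set as the call begins (- or left out, the last holds). The fingers move at their own pace and stop on an object; FORCE is the grip in N (left out, the last holds). Time passes only in rows, so rows that do not move let the fingers close. It gives the time, the measured TCP pose, the force, the opening and the grip force at its end, in the units of the state.
- bot.read_state(): the state, without advancing time (a new reading comes with each control period).
- optics.read_camera(name): name is "side" or "top" or "wrist"; returns a dict with "img" (384x512x3 uint8, red, green, blue), "vertical_fov" (degrees; the focal length in pixels is half the picture's height over the tangent of half this angle, whatever the lens; pixels are square), "cx", "cy" (the principal point, pixels), "R" (3x3) and "t" (3): a world point X has camera coordinates R X + t; the wrist camera has in their place "tool_from_camera" (4x4, takes a point from camera to tool coordinates, whose origin is the TCP and whose axes are the flange's). Camera axes: x right, y down, z forward; pixel columns grow to the right and rows downward; lengths in m; the calibration is good to about 2 mm. The wrist camera is an equidistant fisheye: a pixel r from the principal point sees the ray r / f radians off the axis. A picture is of the moment at which its call begins: read the wrist's pose just before it. There is no depth.
- bot.finish_job(): hands the job in; it is judged then, once.
The state is a dict: "time": time; "q": joint angles; "joint_vel": joint speeds; "joint_torque": joint torques, N m; "tool_pos": TCP position; "tcp_rot": TCP orientation; "wrist_force": force on the tool from outside, world axes, zero at the start; "torque": the same for the moment, N m; "width": opening from 0.0 (shut) to 1.0 (fully open); "grip_force": force on a finger pad.
Only numpy, scipy, OpenCV 4.12 (cv2) and the standard library are available. Lean on these libraries where they do the work, as an engineer would, in place of code of your own. Each camera call takes 0.05 s, during which the arm holds its last target. There are 200 camera calls.

## Working session

There is one attempt and no reset: what is moved stays moved. The work goes in short steps, Python scripts to look and compute and a shell command to move; the robot and the scene stay as the last step left them, time stands still between calls to the robot, and variables do not carry over. Pictures are saved under pics/ and viewed, at most 14 in all, crops included, and the job is handed in when it is done.

```bash
mkdir -p pics; ls
python3 - <<'E'
from workcell import bot, optics
import cv2
print(bot.read_state()['tcp_rot'],bot.read_state()['tool_pos'],bot.hold_point_z)
for n in ('top','side'):
    c=optics.read_camera(n); cv2.imwrite(f'pics/{n}0.png',cv2.resize(c['img'][:,:,::-1],(800,600),interpolation=cv2.INTER_CUBIC))
    print(n,c['vertical_fov'],c['cx'],c['cy'],c['R'],c['t'])
E
```

```text
pics
[-0.69890661 -3.06228511  0.00330506] [0.29269187 0.6078591  0.40340072] 0.1547
top 43.327550507875074 260.987288191283 189.79030956955108 [[ 0.02346988 -0.99971759 -0.00373014]
 [-0.98153878 -0.02233435 -0.18995474]
 [ 0.18981778  0.00811949 -0.98178576]] [-0.08817264  0.4834973   1.10251908]
side 57.85103871776959 254.63151035075418 190.38322120748344 [[ 0.9946564  -0.10272137  0.01034215]
 [-0.04539342 -0.52510845 -0.84982383]
 [ 0.09272582  0.84481325 -0.52696536]] [-0.49580707  0.01975513  0.89060028]
```

View pics/top0.png

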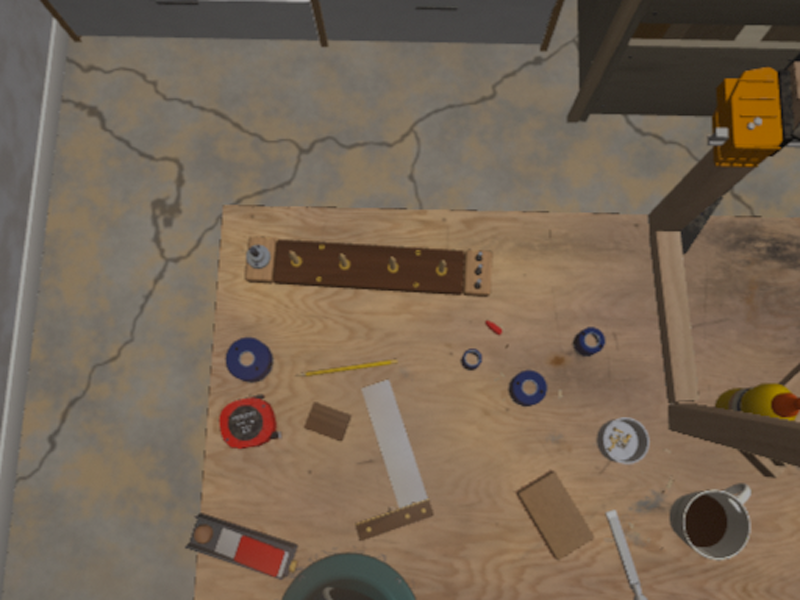

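View pics/side0.png

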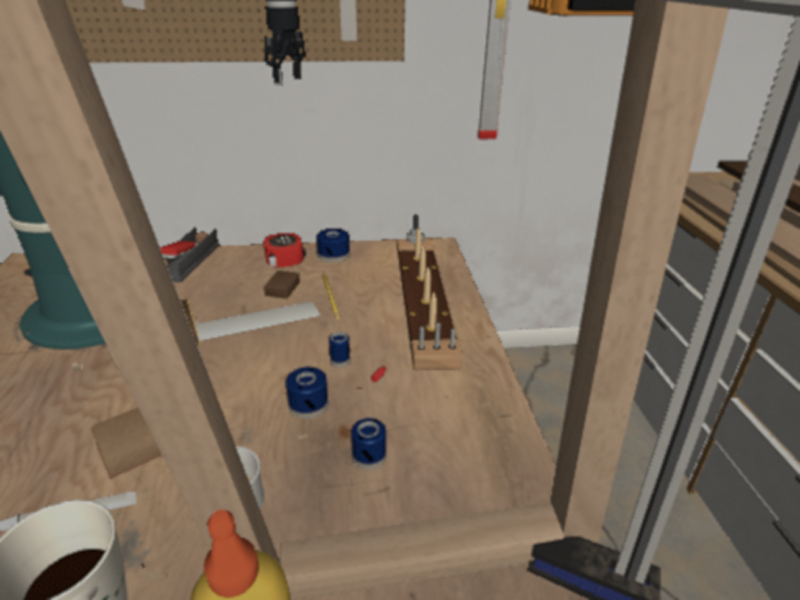

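The top view shows the rack at (245–490, 240–295) with the arbor on its left (+y) end. The saws are at (249,360), (472,358), (528,388) and (590,342). A tape measure sits close beside the largest saw.

Run:
```python
from workcell import bot, optics
import cv2
c=optics.read_camera('top');im=c['img'][:,:,::-1]
cv2.imwrite('pics/c1.png',cv2.resize(im[145:285,140:300],None,fx=4,fy=4,interpolation=cv2.INTER_CUBIC))
cv2.imwrite('pics/c2.png',cv2.resize(im[145:285,245:405],None,fx=4,fy=4,interpolation=cv2.INTER_CUBIC))
s=optics.read_camera('side');im=s['img'][:,:,::-1]
cv2.imwrite('pics/c3.png',cv2.resize(im[135:305,170:310],None,fx=3.5,fy=3.5,interpolation=cv2.INTER_CUBIC))
```

```text
(no output)
```

View pics/c1.png

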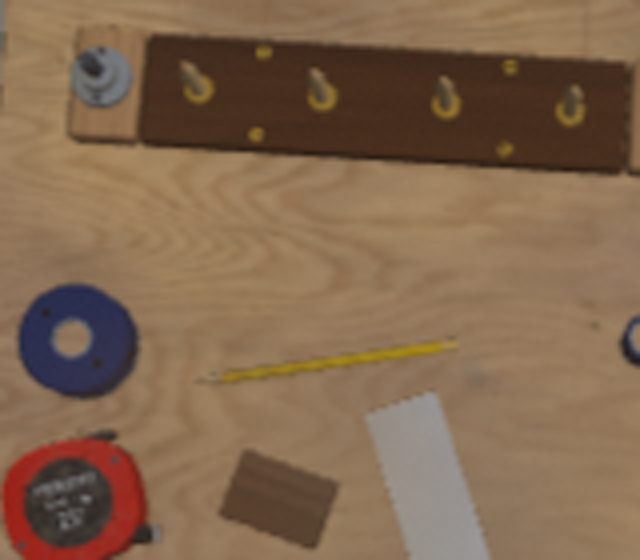

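View pics/c2.png

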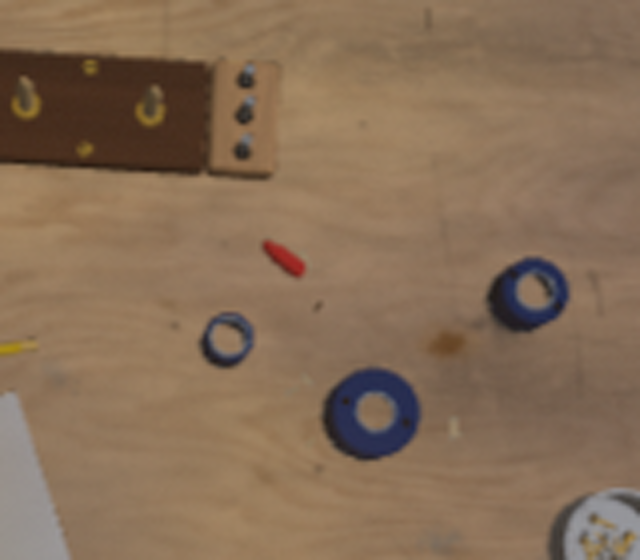

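View pics/c3.png

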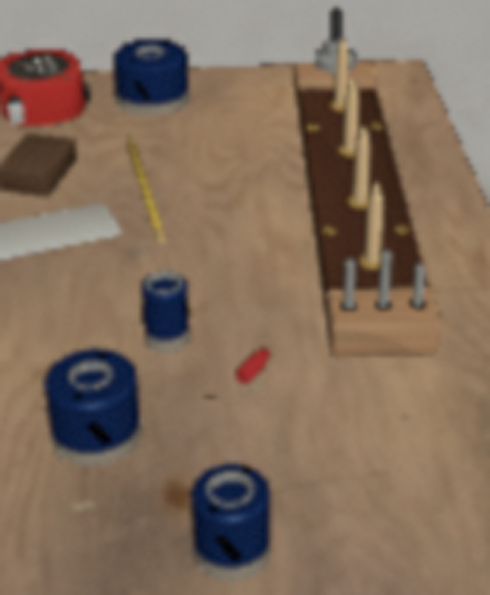

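c1 and c2 show these bores: the 65 at c1 (72,338), the 29 at c2 (230,338), the 52 at (376,411) and the 40 at (537,290). The post foot rings are at c1 (198,87), (322,95), (446,102) and (570,110). c3 shows the same bores and the post tips from the side.

```bash
cat > h.py <<'E'
import numpy as np
from workcell import bot, optics
def ray(c,u,v):
    f=192/np.tan(np.radians(c['vertical_fov']/2)); R=np.array(c['R'])
    return -R.T@np.array(c['t']), R.T@np.array([(u-c['cx'])/f,(v-c['cy'])/f,1])
def onz(c,u,v,z):
    o,d=ray(c,u,v); return o+d*(z-o[2])/d[2]
E
python3 - <<'E'
from h import *
t=optics.read_camera('top');s=optics.read_camera('side')
# cv2.resize: u=(x+.5)/k-.5+off
P=lambda x,y,ox,oy,k:((x+.5)/k-.5+ox,(y+.5)/k-.5+oy)
c1=lambda x,y:P(x,y,140,145,4);c2=lambda x,y:P(x,y,245,145,4);c3=lambda x,y:P(x,y,170,135,3.5)
np.set_printoptions(precision=4,suppress=True)
for n,a,b,z in [('65',c1(72,338),c3(151,50),.046),('29',c2(230,338),c3(166,285),.046),('52',c2(376,411),c3(92,376),.046),('40',c2(537,290),c3(231,490),.046)]:
    print(n,onz(t,*a,z),onz(s,*b,z))
for a,b,g in [((198,87),(343,42),(187,66)),((322,95),(352,82),(315,73)),((446,102),(362,130),(442,82)),((570,110),(376,185),(571,90))]:
    print('post',onz(t,*c1(*a),.02),onz(s,*c3(*b),.082),onz(t,*c1(*g),.082))
print(bot.read_state()['time'])
E
```

```text
65 [0.3861 0.1628 0.046 ] [0.3889 0.1666 0.046 ]
29 [ 0.3939 -0.1754  0.046 ] [ 0.3978 -0.1773  0.046 ]
52 [ 0.3534 -0.2604  0.046 ] [ 0.3557 -0.2601  0.046 ]
40 [ 0.4264 -0.3554  0.046 ] [ 0.4281 -0.3541  0.046 ]
post [0.545  0.1011 0.02  ] [0.5438 0.0917 0.082 ] [0.5425 0.0981 0.082 ]
post [0.5417 0.0247 0.02  ] [0.5409 0.0201 0.082 ] [0.54   0.0234 0.082 ]
post [ 0.539  -0.0514  0.02  ] [ 0.5374 -0.0548  0.082 ] [ 0.5363 -0.0507  0.082 ]
post [ 0.5357 -0.1275  0.02  ] [ 0.5355 -0.1289  0.082 ] [ 0.5332 -0.1257  0.082 ]
0.3
```

```bash
cat > go.py <<'E'
import sys
from h import *
from scipy.spatial.transform import Rotation as Ro
s=bot.read_state(); R=Ro.from_rotvec(s['tcp_rot']).as_matrix(); y=R[:,1]
g=np.array(s['tool_pos'])+R[:,2]*bot.hold_point_z
print('t %.2f hold'%s['time'],g.round(4),'yang %.1f tilt %.2f'%(np.degrees(np.arctan2(y[1],y[0])),np.degrees(np.arccos(-R[2,2]))),'w %.3f'%s['width'],np.round(s['wrist_force'],1))
a=list(map(float,sys.argv[1:]))
for i in range(0,len(a),3):
    p=np.array(a[i:i+3]); print('->',p,'d(mm)',(R.T@(p-g)*1000).round(1)); g=p
E
python3 -m jog '[{"az":-6.4,"dz":24},{"az":-6.4,"dz":24},{"az":-6.4,"dz":24},{"az":-6.4,"dz":24},{}]' 1 40; python3 go.py .387 .164 .15 .387 .164 .03; ls .
```

```text
t 0.30 hold [0.2927 0.6079 0.2495] yang 64.3 tilt 0.05 w 0.999 [-0.8  0.2  0.3]
-> [0.387 0.164 0.15 ] d(mm) [-277.5 -359.    99.8]
-> [0.387 0.164 0.03 ] d(mm) [-0.0e+00  1.0e-01  1.2e+02]
go.py
h.py
picsinvalid input
```

```bash
python3 -m jog '[{"az":-6.4,"dz":24},{"az":-6.4,"dz":24},{"az":-6.4,"dz":24},{"az":-6.4,"dz":24},{"dz":0}]' 1 40; python3 go.py .387 .164 .15 .387 .164 .03
```

```text
t 0.30 hold [0.2927 0.6079 0.2495] yang 64.3 tilt 0.05 w 0.999 [-0.8  0.2  0.3]
-> [0.387 0.164 0.15 ] d(mm) [-277.5 -359.    99.8]
-> [0.387 0.164 0.03 ] d(mm) [-0.0e+00  1.0e-01  1.2e+02]invalid input
```

```bash
python3 -m jog '[{"dx":0,"dy":0,"dz":24,"ax":0,"ay":0,"az":-6.4},{"dx":0,"dy":0,"dz":24,"ax":0,"ay":0,"az":-6.4},{"dx":0,"dy":0,"dz":24,"ax":0,"ay":0,"az":-6.4},{"dx":0,"dy":0,"dz":24,"ax":0,"ay":0,"az":-6.4}]' 1 40; python3 go.py .387 .164 .15 .387 .164 .03
```

```text
time: 0.63
tool_pos: [0.2929, 0.6081, 0.308]
tcp_rot: [-0.006, 3.141, 0.001]
wrist_force: [1.1, 0.5, -0.3]
width: 1.002
grip_force: 0.0
t 0.63 hold [0.2929 0.6082 0.1533] yang 90.2 tilt 0.04 w 1.002 [ 1.1  0.5 -0.3]
-> [0.387 0.164 0.15 ] d(mm) [ -92.5 -444.5    3. ]
-> [0.387 0.164 0.03 ] d(mm) [ 0.0e+00 -1.0e-01  1.2e+02]
```

```bash
python3 -m jog '[{"dx":-7.7,"dy":-37,"dz":0,"ax":0,"ay":0,"az":0},{"dx":-7.7,"dy":-37,"dz":0,"ax":0,"ay":0,"az":0},{"dx":-7.7,"dy":-37,"dz":0,"ax":0,"ay":0,"az":0},{"dx":-7.7,"dy":-37,"dz":0,"ax":0,"ay":0,"az":0},{"dx":-7.7,"dy":-37,"dz":0,"ax":0,"ay":0,"az":0},{"dx":-7.7,"dy":-37,"dz":0,"ax":0,"ay":0,"az":0},{"dx":-7.7,"dy":-37,"dz":0,"ax":0,"ay":0,"az":0},{"dx":-7.7,"dy":-37,"dz":0,"ax":0,"ay":0,"az":0},{"dx":-7.7,"dy":-37,"dz":0,"ax":0,"ay":0,"az":0},{"dx":-7.7,"dy":-37,"dz":0,"ax":0,"ay":0,"az":0},{"dx":-7.7,"dy":-37,"dz":0,"ax":0,"ay":0,"az":0},{"dx":-7.7,"dy":-37,"dz":0,"ax":0,"ay":0,"az":0},{"dx":0,"dy":0,"dz":0,"ax":0,"ay":0,"az":0},{"dx":0,"dy":0,"dz":0,"ax":0,"ay":0,"az":0}]' >/dev/null; python3 go.py .387 .164 .15 .387 .164 .03
python3 - <<'E'
from h import *
import cv2
c=optics.read_camera('wrist');print(c['tool_from_camera'],c['vertical_fov'],c['cx'],c['cy'])
cv2.imwrite('pics/w1.png',cv2.resize(c['img'][:,:,::-1],(800,600),interpolation=cv2.INTER_CUBIC))
E
```

```text
t 1.80 hold [0.3848 0.1623 0.1542] yang 89.6 tilt 0.04 w 1.004 [0.2 0.  0.4]
-> [0.387 0.164 0.15 ] d(mm) [-2.1  1.8  4.2]
-> [0.387 0.164 0.03 ] d(mm) [ 1.0e-01 -0.0e+00  1.2e+02]
[[ 4.23719494e-04 -9.53832386e-01 -3.00339142e-01  7.49406226e-02]
 [ 9.99999558e-01  6.56195456e-04 -6.73176227e-04 -5.45424041e-04]
 [ 8.39178467e-04 -3.00338724e-01  9.53832242e-01  3.10728746e-02]
 [ 0.00000000e+00  0.00000000e+00  0.00000000e+00  1.00000000e+00]] 65.70646984690485 250.64467245059538 192.44387465340998
```

View pics/w1.png

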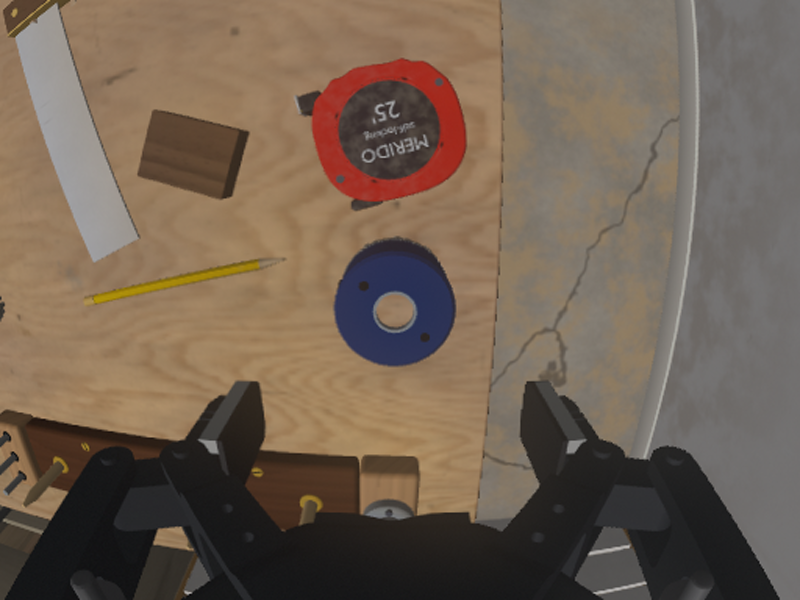

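The saw's bore is at (395,311) in the wrist picture. The approaches for both fingers are clear.

```bash
cat > w.py <<'E'
# u v z (800x600 px): wrist pixel to world at height z, at current pose
import sys
from h import *
from scipy.spatial.transform import Rotation as Ro
s=bot.read_state(); c=optics.read_camera('wrist'); T=np.array(c['tool_from_camera'])
R=Ro.from_rotvec(s['tcp_rot']).as_matrix(); f=192/np.tan(np.radians(c['vertical_fov']/2))
u,v,z=map(float,sys.argv[1:]); k=.64
p=np.array([(u+.5)*k-.5-c['cx'],(v+.5)*k-.5-c['cy']]); r=np.hypot(*p); th=r/f
d=R@T[:3,:3]@np.array([*(np.sin(th)*p/r),np.cos(th)]); o=R@T[:3,3]+s['tool_pos']
print((o+d*(z-o[2])/d[2]).round(4))
E
python3 w.py 395 311 .046; python3 w.py 309 500 .02;python3 w.py 62 464 .02
```

```text
[0.3883 0.1644 0.046 ]
[0.544  0.1023 0.02  ]
[ 0.5387 -0.1222  0.02  ]
```

```bash
Z='' ; python3 -m jog '[{"dx":-2.5,"dy":2,"dz":35,"ax":0,"ay":0,"az":0},{"dx":0,"dy":0,"dz":35,"ax":0,"ay":0,"az":0},{"dx":0,"dy":0,"dz":35,"ax":0,"ay":0,"az":0},{"dx":0,"dy":0,"dz":18,"ax":0,"ay":0,"az":0},{"dx":0,"dy":0,"dz":9,"ax":0,"ay":0,"az":0},{"dx":0,"dy":0,"dz":0,"ax":0,"ay":0,"az":0},{"dx":0,"dy":0,"dz":0,"ax":0,"ay":0,"az":0}]' >/dev/null; python3 go.py .3875 .1643 .022
python3 -m jog '[{"dx":0,"dy":0,"dz":0,"ax":0,"ay":0,"az":0},{"dx":0,"dy":0,"dz":0,"ax":0,"ay":0,"az":0},{"dx":0,"dy":0,"dz":0,"ax":0,"ay":0,"az":0},{"dx":0,"dy":0,"dz":0,"ax":0,"ay":0,"az":0},{"dx":0,"dy":0,"dz":0,"ax":0,"ay":0,"az":0},{"dx":0,"dy":0,"dz":0,"ax":0,"ay":0,"az":0},{"dx":0,"dy":0,"dz":0,"ax":0,"ay":0,"az":0},{"dx":0,"dy":0,"dz":0,"ax":0,"ay":0,"az":0}]' 0 50; python3 go.py .3875 .1643 .14
```

```text
t 2.58 hold [0.387  0.1669 0.0222] yang 90.0 tilt 0.01 w 0.996 [-0.2  0.7 -0.2]
-> [0.3875 0.1643 0.022 ] d(mm) [-0.5 -2.6  0.2]
time: 3.25
tool_pos: [0.3881, 0.1665, 0.1789]
tcp_rot: [0.003, 3.138, 0.002]
wrist_force: [-1.9, -0.2, 5.8]
width: 0.742
grip_force: 54.5
t 3.25 hold [0.3887 0.1667 0.0242] yang 89.9 tilt 0.23 w 0.742 [-1.9 -0.2  5.8]
-> [0.3875 0.1643 0.14  ] d(mm) [   0.8   -2.2 -115.9]
```

```bash
python3 -m jog '[{"dx":0,"dy":0,"dz":-10,"ax":0,"ay":0,"az":0},{"dx":0,"dy":0,"dz":-20,"ax":0,"ay":0,"az":0},{"dx":0,"dy":0,"dz":-30,"ax":0,"ay":0,"az":0},{"dx":0,"dy":0,"dz":-30,"ax":0,"ay":0,"az":0},{"dx":0,"dy":0,"dz":-25,"ax":0,"ay":0,"az":6.9},{"dx":0,"dy":0,"dz":-15,"ax":0,"ay":0,"az":6.9},{"dx":0,"dy":0,"dz":0,"ax":0,"ay":0,"az":6.9},{"dx":0,"dy":0,"dz":0,"ax":0,"ay":0,"az":6.9},{"dx":0,"dy":0,"dz":0,"ax":0,"ay":0,"az":6.9},{"dx":0,"dy":0,"dz":0,"ax":0,"ay":0,"az":6.9},{"dx":0,"dy":0,"dz":0,"ax":0,"ay":0,"az":6.9},{"dx":0,"dy":0,"dz":0,"ax":0,"ay":0,"az":6.9},{"dx":0,"dy":0,"dz":0,"ax":0,"ay":0,"az":6.9},{"dx":0,"dy":0,"dz":0,"ax":0,"ay":0,"az":6.9},{"dx":0,"dy":0,"dz":0,"ax":0,"ay":0,"az":6.9},{"dx":0,"dy":0,"dz":0,"ax":0,"ay":0,"az":6.9},{"dx":0,"dy":0,"dz":0,"ax":0,"ay":0,"az":6.9},{"dx":0,"dy":0,"dz":0,"ax":0,"ay":0,"az":0},{"dx":0,"dy":0,"dz":0,"ax":0,"ay":0,"az":0}]'; python3 go.py .535 -.1275 .155
```

```text
time: 4.83
tool_pos: [0.3867, 0.1659, 0.3074]
tcp_rot: [2.214, 2.228, 0.001]
wrist_force: [-0.7, 0.3, -2.3]
width: 0.744
grip_force: 55.8
t 4.83 hold [0.3869 0.1659 0.1527] yang 0.4 tilt 0.06 w 0.744 [-0.7  0.3 -2.3]
-> [ 0.535  -0.1275  0.155 ] d(mm) [-294.4  146.2   -2.2]
```

```bash
python3 -m jog '[{"dx":-20,"dy":10,"dz":0,"ax":0,"ay":0,"az":0},{"dx":-34,"dy":17,"dz":0,"ax":0,"ay":0,"az":0},{"dx":-34,"dy":17,"dz":0,"ax":0,"ay":0,"az":0},{"dx":-34,"dy":17,"dz":0,"ax":0,"ay":0,"az":0},{"dx":-34,"dy":17,"dz":0,"ax":0,"ay":0,"az":0},{"dx":-34,"dy":17,"dz":0,"ax":0,"ay":0,"az":0},{"dx":-34,"dy":17,"dz":0,"ax":0,"ay":0,"az":0},{"dx":-34,"dy":17,"dz":0,"ax":0,"ay":0,"az":0},{"dx":-26,"dy":12,"dz":0,"ax":0,"ay":0,"az":0},{"dx":-10,"dy":5,"dz":0,"ax":0,"ay":0,"az":0},{"dx":0,"dy":0,"dz":0,"ax":0,"ay":0,"az":0},{"dx":0,"dy":0,"dz":0,"ax":0,"ay":0,"az":0},{"dx":0,"dy":0,"dz":0,"ax":0,"ay":0,"az":0}]'; python3 go.py .535 -.1275 .155
python3 - <<'E'
from h import *
import cv2
a=optics.read_camera('top')['img'][:,:,::-1]; b=optics.read_camera('side')['img'][:,:,::-1]
cv2.imwrite('pics/p1.png',np.hstack([cv2.resize(a[120:260,200:340],(400,400)),cv2.resize(b[80:260,190:370],(400,400))]))
E
```

```text
time: 5.92
tool_pos: [0.5332, -0.1266, 0.3064]
tcp_rot: [-2.215, -2.226, 0.0]
wrist_force: [-0.3, 1.0, -2.6]
width: 0.743
grip_force: 55.8
t 5.92 hold [ 0.533  -0.1265  0.1517] yang 0.3 tilt 0.09 w 0.743 [-0.3  1.  -2.6]
-> [ 0.535  -0.1275  0.155 ] d(mm) [-1.   2.  -3.3]
```

View pics/p1.png

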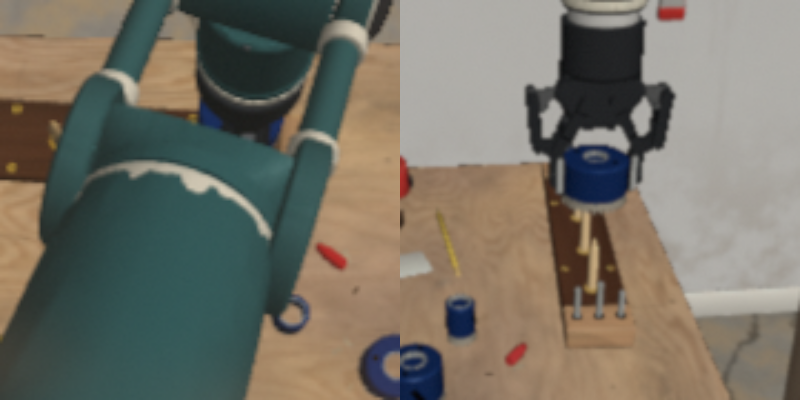

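The side picture shows the saw held level over the far post, which is at (594,240).

```bash
python3 -m jog '[{"dx":-1,"dy":2,"dz":0,"ax":0,"ay":0,"az":0},{"dx":0,"dy":0,"dz":20,"ax":0,"ay":0,"az":0},{"dx":0,"dy":0,"dz":20,"ax":0,"ay":0,"az":0},{"dx":0,"dy":0,"dz":20,"ax":0,"ay":0,"az":0},{"dx":0,"dy":0,"dz":20,"ax":0,"ay":0,"az":0},{"dx":0,"dy":0,"dz":10,"ax":0,"ay":0,"az":0},{"dx":0,"dy":0,"dz":6,"ax":0,"ay":0,"az":0},{"dx":0,"dy":0,"dz":4,"ax":0,"ay":0,"az":0},{"dx":0,"dy":0,"dz":3,"ax":0,"ay":0,"az":0},{"dx":0,"dy":0,"dz":0,"ax":0,"ay":0,"az":0},{"dx":0,"dy":0,"dz":0,"ax":0,"ay":0,"az":0}]'; python3 go.py .535 -.1275 .0435
```

```text
time: 6.93
tool_pos: [0.5364, -0.1287, 0.2046]
tcp_rot: [2.217, 2.224, 0.001]
wrist_force: [0.4, -1.1, -1.8]
width: 0.746
grip_force: 55.8
t 6.93 hold [ 0.5366 -0.1287  0.0499] yang 0.2 tilt 0.09 w 0.746 [ 0.4 -1.1 -1.8]
-> [ 0.535  -0.1275  0.0435] d(mm) [ 1.2 -1.6  6.4]
```

```bash
python3 -m jog '[{"dx":0,"dy":0,"dz":2,"ax":0,"ay":0,"az":0},{"dx":0,"dy":0,"dz":2,"ax":0,"ay":0,"az":0},{"dx":0,"dy":0,"dz":1,"ax":0,"ay":0,"az":0},{"dx":0,"dy":0,"dz":0,"ax":0,"ay":0,"az":0},{"dx":0,"dy":0,"dz":0,"ax":0,"ay":0,"az":0}]'; python3 go.py; python3 -m jog '[{"dx":0,"dy":0,"dz":1,"ax":0,"ay":0,"az":0},{"dx":0,"dy":0,"dz":0,"ax":0,"ay":0,"az":0},{"dx":0,"dy":0,"dz":0,"ax":0,"ay":0,"az":0}]' >/dev/null; python3 go.py
```

```text
time: 7.35
tool_pos: [0.536, -0.1286, 0.199]
tcp_rot: [2.218, 2.225, 0.0]
wrist_force: [-0.6, -0.2, -0.8]
width: 0.74
grip_force: 56.0
t 7.35 hold [ 0.5361 -0.1287  0.0443] yang 0.2 tilt 0.03 w 0.740 [-0.6 -0.2 -0.8]
t 7.60 hold [ 0.5361 -0.1286  0.0442] yang 0.2 tilt 0.02 w 0.742 [-3.1  1.3  6.2]
```

```bash
python3 -m jog '[{"dx":0,"dy":0,"dz":0,"ax":0,"ay":0,"az":0},{"dx":0,"dy":0,"dz":0,"ax":0,"ay":0,"az":0},{"dx":0,"dy":0,"dz":0,"ax":0,"ay":0,"az":0},{"dx":0,"dy":0,"dz":0,"ax":0,"ay":0,"az":0},{"dx":0,"dy":0,"dz":0,"ax":0,"ay":0,"az":0},{"dx":0,"dy":0,"dz":-15,"ax":0,"ay":0,"az":0},{"dx":0,"dy":0,"dz":-30,"ax":0,"ay":0,"az":0},{"dx":0,"dy":0,"dz":-35,"ax":0,"ay":0,"az":0},{"dx":0,"dy":0,"dz":-30,"ax":0,"ay":0,"az":0},{"dx":0,"dy":0,"dz":0,"ax":0,"ay":0,"az":0}]' 1 >/dev/null; python3 go.py .3545 -.260 .15
```

```text
t 8.43 hold [ 0.5405 -0.1299  0.1603] yang 0.2 tilt 0.71 w 1.001 [0.8 0.3 1. ]
-> [ 0.3545 -0.26    0.15  ] d(mm) [-129.5 -186.6    8.6]
```

```bash
python3 -m jog '[{"dx":-20,"dy":-29,"dz":0,"ax":0,"ay":0,"az":0},{"dx":-20,"dy":-29,"dz":0,"ax":0,"ay":0,"az":0},{"dx":-20,"dy":-29,"dz":0,"ax":0,"ay":0,"az":0},{"dx":-20,"dy":-29,"dz":0,"ax":0,"ay":0,"az":0},{"dx":-20,"dy":-29,"dz":0,"ax":0,"ay":0,"az":0},{"dx":-20,"dy":-29,"dz":0,"ax":0,"ay":0,"az":0},{"dx":-9.5,"dy":-9.5,"dz":0,"ax":0,"ay":0,"az":0},{"dx":0,"dy":0,"dz":0,"ax":0,"ay":0,"az":0},{"dx":0,"dy":0,"dz":0,"ax":0,"ay":0,"az":0},{"dx":0,"dy":0,"dz":0,"ax":0,"ay":0,"az":0}]' >/dev/null; python3 go.py .3545 -.260 .15 .3545 -.26 .024
python3 - <<'E'
from h import *
import cv2
a=optics.read_camera('wrist')['img'][:,:,::-1]
cv2.imwrite('pics/w2.png',cv2.resize(a,(800,600),interpolation=cv2.INTER_CUBIC))
E
```

```text
t 9.27 hold [ 0.3532 -0.2584  0.1529] yang 0.2 tilt 0.03 w 1.000 [0.1 0.  0.2]
-> [ 0.3545 -0.26    0.15  ] d(mm) [-1.6  1.3  2.9]
-> [ 0.3545 -0.26    0.024 ] d(mm) [-0.00e+00 -1.00e-01  1.26e+02]
```

View pics/w2.png

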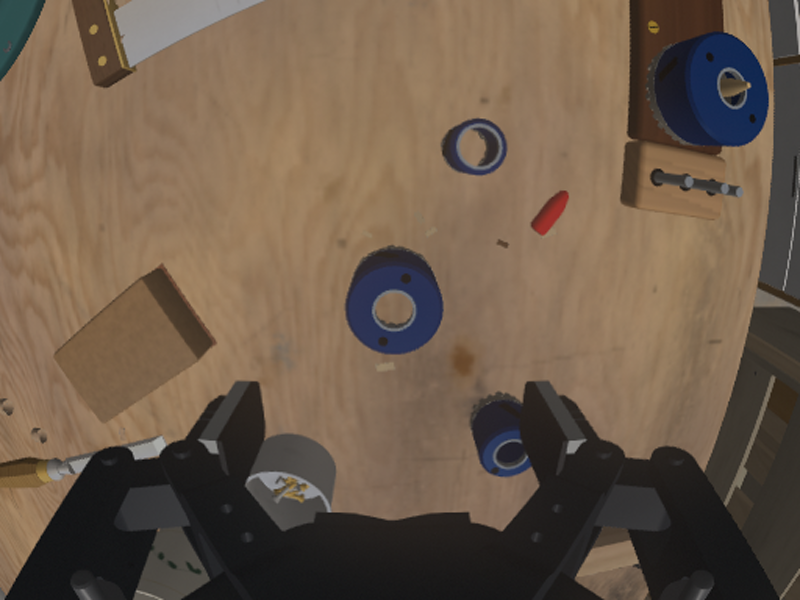

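The 65 is seated on the far post at (735,88). The 52's bore is at (394,310), the 29's at (481,146) and the 40's at (513,455).

```bash
python3 w.py 394 310 .046;python3 w.py 481 146 .046;python3 w.py 513 455 .046
python3 -m jog '[{"dx":-1.5,"dy":1.5,"dz":35,"ax":0,"ay":0,"az":0},{"dx":0,"dy":0,"dz":35,"ax":0,"ay":0,"az":0},{"dx":0,"dy":0,"dz":33,"ax":0,"ay":0,"az":0},{"dx":0,"dy":0,"dz":18,"ax":0,"ay":0,"az":0},{"dx":0,"dy":0,"dz":8,"ax":0,"ay":0,"az":0},{"dx":0,"dy":0,"dz":0,"ax":0,"ay":0,"az":0},{"dx":0,"dy":0,"dz":0,"ax":0,"ay":0,"az":0}]' >/dev/null; python3 go.py .3545 -.26 .024
```

```text
[ 0.3564 -0.2597  0.046 ]
[ 0.399  -0.1744  0.046 ]
[ 0.4313 -0.3549  0.046 ]
t 10.05 hold [ 0.3549 -0.2602  0.0243] yang 0.2 tilt 0.00 w 0.998 [-0.4 -0.   0.1]
-> [ 0.3545 -0.26    0.024 ] d(mm) [ 0.2 -0.4  0.3]
```

Both axes are within tolerance, so I'll close on the saw and lift.

```bash
python3 -m jog '[{"dx":0,"dy":0,"dz":0,"ax":0,"ay":0,"az":0},{"dx":0,"dy":0,"dz":0,"ax":0,"ay":0,"az":0},{"dx":0,"dy":0,"dz":0,"ax":0,"ay":0,"az":0},{"dx":0,"dy":0,"dz":0,"ax":0,"ay":0,"az":0},{"dx":0,"dy":0,"dz":0,"ax":0,"ay":0,"az":0},{"dx":0,"dy":0,"dz":0,"ax":0,"ay":0,"az":0},{"dx":0,"dy":0,"dz":0,"ax":0,"ay":0,"az":0},{"dx":0,"dy":0,"dz":0,"ax":0,"ay":0,"az":0},{"dx":0,"dy":0,"dz":0,"ax":0,"ay":0,"az":0}]' 0 50; python3 go.py
python3 -m jog '[{"dx":0,"dy":0,"dz":-10,"ax":0,"ay":0,"az":0},{"dx":0,"dy":0,"dz":-25,"ax":0,"ay":0,"az":0},{"dx":0,"dy":0,"dz":-35,"ax":0,"ay":0,"az":0},{"dx":0,"dy":0,"dz":-35,"ax":0,"ay":0,"az":0},{"dx":0,"dy":0,"dz":-20,"ax":0,"ay":0,"az":0},{"dx":0,"dy":0,"dz":-5,"ax":0,"ay":0,"az":0},{"dx":0,"dy":0,"dz":0,"ax":0,"ay":0,"az":0},{"dx":0,"dy":0,"dz":0,"ax":0,"ay":0,"az":0}]' >/dev/null; python3 go.py .5385 -.0515 .155
```

```text
time: 10.8
tool_pos: [0.3551, -0.2609, 0.1804]
tcp_rot: [2.216, 2.223, 0.0]
wrist_force: [-0.9, -0.0, 6.8]
width: 0.589
grip_force: 51.8
t 10.80 hold [ 0.3555 -0.2612  0.0257] yang 0.2 tilt 0.18 w 0.589 [-0.9 -0.   6.8]
t 11.47 hold [ 0.3535 -0.2596  0.1531] yang 0.2 tilt 0.07 w 0.585 [-0.4  0.7 -2.4]
-> [ 0.5385 -0.0515  0.155 ] d(mm) [207.5 185.6  -1.9]
```

```bash
python3 -m jog '[{"dx":15,"dy":13.5,"dz":-2,"ax":0,"ay":0,"az":0},{"dx":27,"dy":24,"dz":0,"ax":0,"ay":0,"az":0},{"dx":27,"dy":24,"dz":0,"ax":0,"ay":0,"az":0},{"dx":27,"dy":24,"dz":0,"ax":0,"ay":0,"az":0},{"dx":27,"dy":24,"dz":0,"ax":0,"ay":0,"az":0},{"dx":27,"dy":24,"dz":0,"ax":0,"ay":0,"az":0},{"dx":27,"dy":24,"dz":0,"ax":0,"ay":0,"az":0},{"dx":20,"dy":18,"dz":0,"ax":0,"ay":0,"az":0},{"dx":10.5,"dy":10,"dz":0,"ax":0,"ay":0,"az":0},{"dx":0,"dy":0,"dz":0,"ax":0,"ay":0,"az":0},{"dx":0,"dy":0,"dz":0,"ax":0,"ay":0,"az":0},{"dx":0,"dy":0,"dz":0,"ax":0,"ay":0,"az":0}]' >/dev/null; python3 go.py .5385 -.0515 .155
```

```text
t 12.47 hold [ 0.5373 -0.0526  0.1543] yang 0.2 tilt 0.22 w 0.585 [-0.3  0.  -2.1]
-> [ 0.5385 -0.0515  0.155 ] d(mm) [ 1.1  1.2 -0.7]
```

```bash
python3 -m jog '[{"dx":1,"dy":1,"dz":0,"ax":0,"ay":0,"az":0},{"dx":0,"dy":0,"dz":20,"ax":0,"ay":0,"az":0},{"dx":0,"dy":0,"dz":20,"ax":0,"ay":0,"az":0},{"dx":0,"dy":0,"dz":20,"ax":0,"ay":0,"az":0},{"dx":0,"dy":0,"dz":20,"ax":0,"ay":0,"az":0},{"dx":0,"dy":0,"dz":12,"ax":0,"ay":0,"az":0},{"dx":0,"dy":0,"dz":7,"ax":0,"ay":0,"az":0},{"dx":0,"dy":0,"dz":4,"ax":0,"ay":0,"az":0},{"dx":0,"dy":0,"dz":3,"ax":0,"ay":0,"az":0},{"dx":0,"dy":0,"dz":0,"ax":0,"ay":0,"az":0},{"dx":0,"dy":0,"dz":0,"ax":0,"ay":0,"az":0}]' >/dev/null; python3 go.py .5385 -.0515 .0455
python3 -m jog '[{"dx":0,"dy":0,"dz":1,"ax":0,"ay":0,"az":0},{"dx":0,"dy":0,"dz":0.5,"ax":0,"ay":0,"az":0},{"dx":0,"dy":0,"dz":0,"ax":0,"ay":0,"az":0},{"dx":0,"dy":0,"dz":0,"ax":0,"ay":0,"az":0}]' >/dev/null; python3 go.py
```

```text
t 13.38 hold [ 0.5409 -0.0512  0.0509] yang 0.2 tilt 0.09 w 0.581 [-0.4 -0.2 -1.7]
-> [ 0.5385 -0.0515  0.0455] d(mm) [-0.2 -2.4  5.4]
t 13.72 hold [ 0.5403 -0.051   0.0488] yang 0.2 tilt 0.03 w 0.582 [-0.9 -0.7 -2. ]
```

```bash
for i in 1; do python3 -m jog '[{"dx":0,"dy":-1,"dz":1.5,"ax":0,"ay":0,"az":0},{"dx":0,"dy":0,"dz":1,"ax":0,"ay":0,"az":0},{"dx":0,"dy":0,"dz":0.5,"ax":0,"ay":0,"az":0},{"dx":0,"dy":0,"dz":0,"ax":0,"ay":0,"az":0},{"dx":0,"dy":0,"dz":0,"ax":0,"ay":0,"az":0}]' >/dev/null; python3 go.py;done
python3 -m jog '[{"dx":0,"dy":0,"dz":1,"ax":0,"ay":0,"az":0},{"dx":0,"dy":0,"dz":0,"ax":0,"ay":0,"az":0},{"dx":0,"dy":0,"dz":0,"ax":0,"ay":0,"az":0}]' >/dev/null; python3 go.py
```

```text
t 14.13 hold [ 0.5389 -0.051   0.0458] yang 0.2 tilt 0.02 w 0.585 [-3.   1.7  3.4]
t 14.38 hold [ 0.539  -0.051   0.0457] yang 0.2 tilt 0.04 w 0.581 [-5.8  1.3 10. ]
```

The force rose to 10 N, so the saw is on the board. I'll release it, rise, and move towards the 40.

```bash
python3 -m jog '[{"dx":0,"dy":0,"dz":0,"ax":0,"ay":0,"az":0},{"dx":0,"dy":0,"dz":0,"ax":0,"ay":0,"az":0},{"dx":0,"dy":0,"dz":0,"ax":0,"ay":0,"az":0},{"dx":0,"dy":0,"dz":0,"ax":0,"ay":0,"az":0},{"dx":0,"dy":0,"dz":0,"ax":0,"ay":0,"az":0},{"dx":0,"dy":0,"dz":-15,"ax":0,"ay":0,"az":0},{"dx":0,"dy":0,"dz":-30,"ax":0,"ay":0,"az":0},{"dx":0,"dy":0,"dz":-35,"ax":0,"ay":0,"az":0},{"dx":0,"dy":0,"dz":-30,"ax":0,"ay":0,"az":0},{"dx":0,"dy":0,"dz":0,"ax":0,"ay":0,"az":0},{"dx":0,"dy":0,"dz":0,"ax":0,"ay":0,"az":0}]' 1 >/dev/null; python3 go.py .429 -.355 .15
python3 -m jog '[{"dx":-36,"dy":-13,"dz":0,"ax":0,"ay":0,"az":0},{"dx":-36,"dy":-13,"dz":0,"ax":0,"ay":0,"az":0},{"dx":-36,"dy":-13,"dz":0,"ax":0,"ay":0,"az":0},{"dx":-36,"dy":-13,"dz":0,"ax":0,"ay":0,"az":0},{"dx":-36,"dy":-13,"dz":0,"ax":0,"ay":0,"az":0},{"dx":-36,"dy":-13,"dz":0,"ax":0,"ay":0,"az":0},{"dx":-36,"dy":-13,"dz":0,"ax":0,"ay":0,"az":0},{"dx":-36,"dy":-13,"dz":0,"ax":0,"ay":0,"az":0},{"dx":-16,"dy":-6,"dz":0,"ax":0,"ay":0,"az":0},{"dx":0,"dy":0,"dz":0,"ax":0,"ay":0,"az":0},{"dx":0,"dy":0,"dz":0,"ax":0,"ay":0,"az":0},{"dx":0,"dy":0,"dz":0,"ax":0,"ay":0,"az":0}]' >/dev/null; python3 go.py .429 -.355 .15 .429 -.355 .024
python3 - <<'E'
from h import *
import cv2
a=optics.read_camera('wrist')['img'][:,:,::-1]
cv2.imwrite('pics/w3.png',cv2.resize(a,(800,600),interpolation=cv2.INTER_CUBIC))
E
```

```text
t 15.30 hold [ 0.5412 -0.0514  0.1572] yang 0.2 tilt 0.33 w 0.999 [-0.1  0.7  0.6]
-> [ 0.429 -0.355  0.15 ] d(mm) [-303.3 -113.2    6.8]
t 16.30 hold [ 0.4294 -0.3541  0.1529] yang 0.2 tilt 0.18 w 1.001 [ 0.2 -0.1  0.6]
-> [ 0.429 -0.355  0.15 ] d(mm) [-0.9 -0.4  2.9]
-> [ 0.429 -0.355  0.024] d(mm) [ -0.3   0.2 126. ]
```

View pics/w3.png

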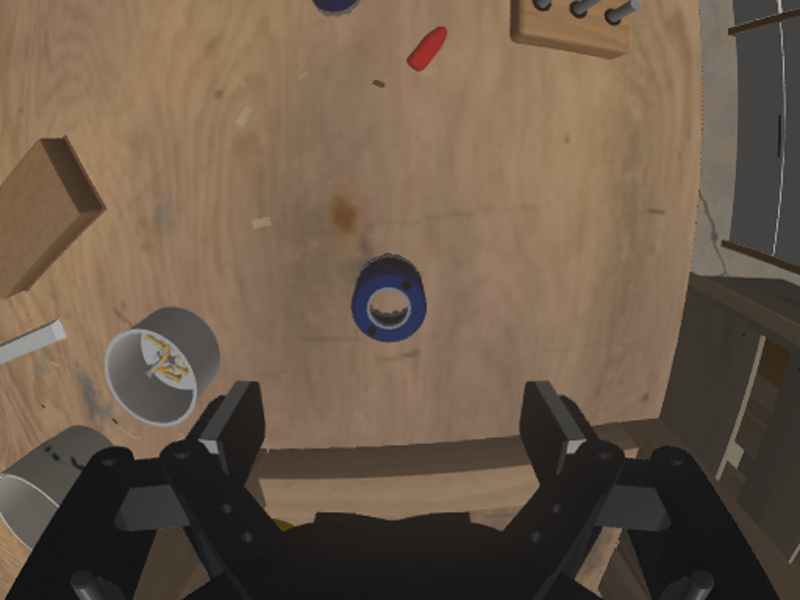

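The 40's bore is at (389,307), with nothing near the fingers.

```bash
python3 w.py 389 307 .046
python3 -m jog '[{"dx":-1,"dy":0,"dz":35,"ax":0,"ay":0,"az":0},{"dx":0,"dy":0,"dz":35,"ax":0,"ay":0,"az":0},{"dx":0,"dy":0,"dz":33,"ax":0,"ay":0,"az":0},{"dx":0,"dy":0,"dz":18,"ax":0,"ay":0,"az":0},{"dx":0,"dy":0,"dz":6,"ax":0,"ay":0,"az":0},{"dx":0,"dy":0,"dz":0,"ax":0,"ay":0,"az":0},{"dx":0,"dy":0,"dz":0,"ax":0,"ay":0,"az":0}]' >/dev/null; python3 go.py .429 -.355 .026
python3 -m jog '[{"dx":0,"dy":0,"dz":0,"ax":0,"ay":0,"az":0},{"dx":0,"dy":0,"dz":0,"ax":0,"ay":0,"az":0},{"dx":0,"dy":0,"dz":0,"ax":0,"ay":0,"az":0},{"dx":0,"dy":0,"dz":0,"ax":0,"ay":0,"az":0},{"dx":0,"dy":0,"dz":0,"ax":0,"ay":0,"az":0},{"dx":0,"dy":0,"dz":0,"ax":0,"ay":0,"az":0},{"dx":0,"dy":0,"dz":0,"ax":0,"ay":0,"az":0},{"dx":0,"dy":0,"dz":0,"ax":0,"ay":0,"az":0},{"dx":0,"dy":0,"dz":0,"ax":0,"ay":0,"az":0},{"dx":0,"dy":0,"dz":0,"ax":0,"ay":0,"az":0}]' 0 50 >/dev/null; python3 go.py
python3 -m jog '[{"dx":0,"dy":0,"dz":-10,"ax":0,"ay":0,"az":0},{"dx":0,"dy":0,"dz":-25,"ax":0,"ay":0,"az":0},{"dx":0,"dy":0,"dz":-35,"ax":0,"ay":0,"az":0},{"dx":0,"dy":0,"dz":-35,"ax":0,"ay":0,"az":0},{"dx":0,"dy":0,"dz":-20,"ax":0,"ay":0,"az":0},{"dx":0,"dy":0,"dz":-5,"ax":0,"ay":0,"az":0},{"dx":0,"dy":0,"dz":0,"ax":0,"ay":0,"az":0},{"dx":0,"dy":0,"dz":0,"ax":0,"ay":0,"az":0}]' >/dev/null; python3 go.py .5415 .0245 .157
```

```text
[ 0.43   -0.3536  0.046 ]
t 16.98 hold [ 0.431  -0.3561  0.0282] yang 0.3 tilt 0.04 w 1.004 [-0.9  0.2  0.3]
-> [ 0.429 -0.355  0.026] d(mm) [ 1.1 -1.9  2.2]
t 17.82 hold [ 0.4307 -0.3571  0.0291] yang 0.2 tilt 0.10 w 0.460 [-1.2  0.3  6.7]
t 18.48 hold [ 0.4295 -0.3559  0.1567] yang 0.2 tilt 0.06 w 0.459 [ 0.2  0.9 -2.7]
-> [0.5415 0.0245 0.157 ] d(mm) [ 3.800e+02  1.132e+02 -1.000e-01]
```

```bash
python3 -m jog '[{"dx":20,"dy":6,"dz":0,"ax":0,"ay":0,"az":0},{"dx":34,"dy":10,"dz":0,"ax":0,"ay":0,"az":0},{"dx":34,"dy":10,"dz":0,"ax":0,"ay":0,"az":0},{"dx":34,"dy":10,"dz":0,"ax":0,"ay":0,"az":0},{"dx":34,"dy":10,"dz":0,"ax":0,"ay":0,"az":0},{"dx":34,"dy":10,"dz":0,"ax":0,"ay":0,"az":0},{"dx":34,"dy":10,"dz":0,"ax":0,"ay":0,"az":0},{"dx":34,"dy":10,"dz":0,"ax":0,"ay":0,"az":0},{"dx":34,"dy":10,"dz":0,"ax":0,"ay":0,"az":0},{"dx":34,"dy":10,"dz":0,"ax":0,"ay":0,"az":0},{"dx":34,"dy":10,"dz":0,"ax":0,"ay":0,"az":0},{"dx":12,"dy":4,"dz":0,"ax":0,"ay":0,"az":0},{"dx":6.5,"dy":2,"dz":0,"ax":0,"ay":0,"az":0},{"dx":0,"dy":0,"dz":0,"ax":0,"ay":0,"az":0},{"dx":0,"dy":0,"dz":0,"ax":0,"ay":0,"az":0},{"dx":0,"dy":0,"dz":0,"ax":0,"ay":0,"az":0}]' >/dev/null; python3 go.py .5415 .023 .155
python3 - <<'E'
from h import *
import cv2
a=optics.read_camera('wrist')['img'][:,:,::-1]; b=optics.read_camera('side')['img'][:,:,::-1]
cv2.imwrite('pics/p3.png',np.hstack([cv2.resize(a[100:330,130:360],(400,400)),cv2.resize(b[80:260,190:370],(400,400))]))
E
```

```text
t 19.82 hold [0.54   0.0212 0.1566] yang 0.1 tilt 0.11 w 0.458 [-0.1  1.  -1.4]
-> [0.5415 0.023  0.155 ] d(mm) [1.8 1.5 1.6]
```

View pics/p3.png

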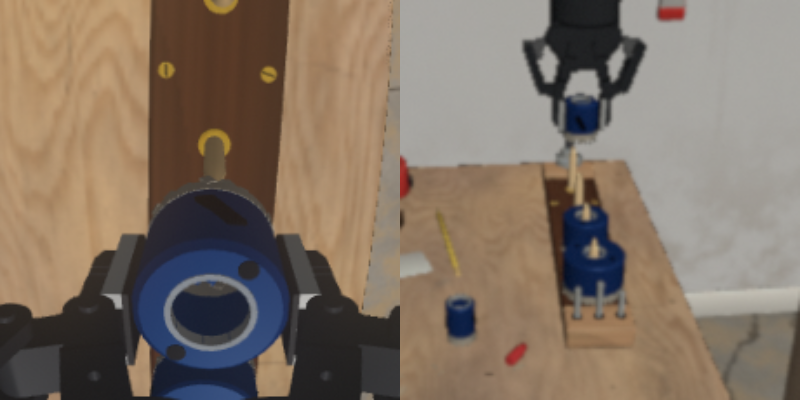

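Two saws are seated, and the 40 is lined up over the next post, whose foot is at (214,145).

```bash
python3 -m jog '[{"dx":1.5,"dy":1,"dz":0,"ax":0,"ay":0,"az":0},{"dx":0,"dy":0,"dz":20,"ax":0,"ay":0,"az":0},{"dx":0,"dy":0,"dz":20,"ax":0,"ay":0,"az":0},{"dx":0,"dy":0,"dz":20,"ax":0,"ay":0,"az":0},{"dx":0,"dy":0,"dz":20,"ax":0,"ay":0,"az":0},{"dx":0,"dy":0,"dz":12,"ax":0,"ay":0,"az":0},{"dx":0,"dy":0,"dz":7,"ax":0,"ay":0,"az":0},{"dx":0,"dy":0,"dz":4,"ax":0,"ay":0,"az":0},{"dx":0,"dy":0,"dz":2,"ax":0,"ay":0,"az":0},{"dx":0,"dy":0,"dz":0,"ax":0,"ay":0,"az":0},{"dx":0,"dy":0,"dz":0,"ax":0,"ay":0,"az":0}]' >/dev/null; python3 go.py .5415 .023 .049
python3 -m jog '[{"dx":0,"dy":0,"dz":1,"ax":0,"ay":0,"az":0},{"dx":0,"dy":0,"dz":0.5,"ax":0,"ay":0,"az":0},{"dx":0,"dy":0,"dz":0,"ax":0,"ay":0,"az":0},{"dx":0,"dy":0,"dz":0,"ax":0,"ay":0,"az":0}]' >/dev/null; python3 go.py
```

```text
t 20.83 hold [0.5427 0.0239 0.0535] yang 0.2 tilt 0.10 w 0.461 [-0.1 -0.1 -0.8]
-> [0.5415 0.023  0.049 ] d(mm) [-0.9 -1.2  4.5]
t 21.17 hold [0.542  0.024  0.0513] yang 0.2 tilt 0.03 w 0.460 [ 0.1  0.2 -2.2]
```

```bash
python3 -m jog '[{"dx":0,"dy":0,"dz":1,"ax":0,"ay":0,"az":0},{"dx":0,"dy":0,"dz":1,"ax":0,"ay":0,"az":0},{"dx":0,"dy":0,"dz":0.5,"ax":0,"ay":0,"az":0},{"dx":0,"dy":0,"dz":0,"ax":0,"ay":0,"az":0},{"dx":0,"dy":0,"dz":0,"ax":0,"ay":0,"az":0}]' >/dev/null; python3 go.py
python3 -m jog '[{"dx":0,"dy":0,"dz":1,"ax":0,"ay":0,"az":0},{"dx":0,"dy":0,"dz":0,"ax":0,"ay":0,"az":0},{"dx":0,"dy":0,"dz":0,"ax":0,"ay":0,"az":0}]' >/dev/null; python3 go.py
```

```text
t 21.58 hold [0.542  0.024  0.0492] yang 0.2 tilt 0.01 w 0.456 [-1.7  0.   5.3]
t 21.83 hold [0.5421 0.024  0.0491] yang 0.2 tilt 0.00 w 0.461 [-5.7  0.1 12.9]
```

```bash
python3 -m jog '[{"dx":0,"dy":0,"dz":0,"ax":0,"ay":0,"az":0},{"dx":0,"dy":0,"dz":0,"ax":0,"ay":0,"az":0},{"dx":0,"dy":0,"dz":0,"ax":0,"ay":0,"az":0},{"dx":0,"dy":0,"dz":0,"ax":0,"ay":0,"az":0},{"dx":0,"dy":0,"dz":0,"ax":0,"ay":0,"az":0},{"dx":0,"dy":0,"dz":0,"ax":0,"ay":0,"az":0},{"dx":0,"dy":0,"dz":-15,"ax":0,"ay":0,"az":0},{"dx":0,"dy":0,"dz":-30,"ax":0,"ay":0,"az":0},{"dx":0,"dy":0,"dz":-35,"ax":0,"ay":0,"az":0},{"dx":0,"dy":0,"dz":-27,"ax":0,"ay":0,"az":0},{"dx":0,"dy":0,"dz":0,"ax":0,"ay":0,"az":0},{"dx":0,"dy":0,"dz":0,"ax":0,"ay":0,"az":0}]' 1 >/dev/null; python3 go.py .396 -.1755 .15
python3 -m jog '[{"dx":-29,"dy":-21,"dz":0,"ax":0,"ay":0,"az":0},{"dx":-29,"dy":-21,"dz":0,"ax":0,"ay":0,"az":0},{"dx":-29,"dy":-21,"dz":0,"ax":0,"ay":0,"az":0},{"dx":-29,"dy":-21,"dz":0,"ax":0,"ay":0,"az":0},{"dx":-29,"dy":-21,"dz":0,"ax":0,"ay":0,"az":0},{"dx":-29,"dy":-21,"dz":0,"ax":0,"ay":0,"az":0},{"dx":-25.5,"dy":-20,"dz":0,"ax":0,"ay":0,"az":0},{"dx":0,"dy":0,"dz":0,"ax":0,"ay":0,"az":0},{"dx":0,"dy":0,"dz":0,"ax":0,"ay":0,"az":0},{"dx":0,"dy":0,"dz":0,"ax":0,"ay":0,"az":0}]' >/dev/null; python3 go.py .396 -.1755 .15
python3 - <<'E'
from h import *
import cv2
a=optics.read_camera('wrist')['img'][:,:,::-1]
cv2.imwrite('pics/w4.png',cv2.resize(a,(800,600),interpolation=cv2.INTER_CUBIC))
E
```

```text
t 22.83 hold [0.5438 0.024  0.157 ] yang 0.2 tilt 0.30 w 0.994 [ 0.4  0.5 -0.7]
-> [ 0.396  -0.1755  0.15  ] d(mm) [-199.  -148.4    6.2]
t 23.67 hold [ 0.3959 -0.1756  0.1534] yang 0.1 tilt 0.11 w 0.999 [ 0.7 -0.5  0.2]
-> [ 0.396  -0.1755  0.15  ] d(mm) [0.1 0.1 3.4]
```

View pics/w4.png

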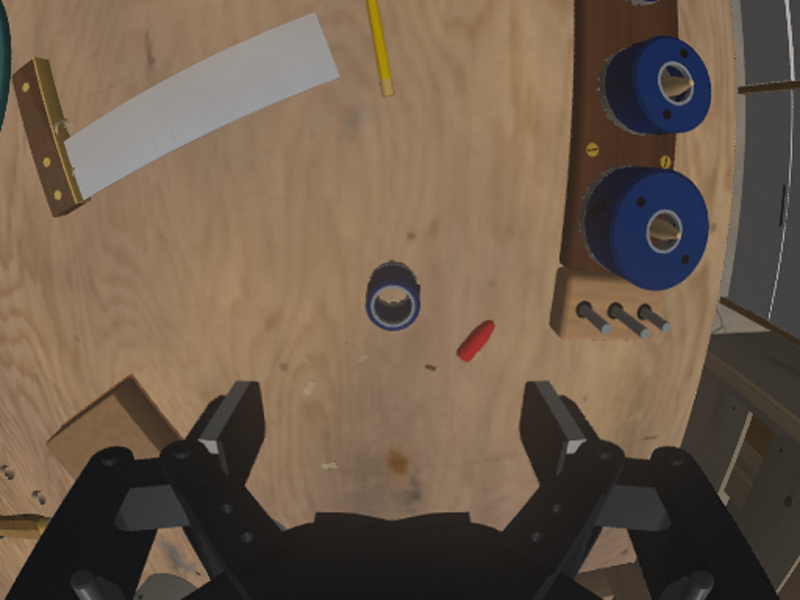

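The 29's bore is at (392,306). The red plug at (477,340) is close to where one finger would go, so I'll measure it and narrow the opening.

```bash
python3 w.py 392 306 .046; python3 w.py 491 323 .01; python3 w.py 464 356 .01
```

```text
[ 0.3982 -0.1747  0.046 ]
[ 0.4603 -0.1973  0.01  ]
[ 0.4448 -0.2197  0.01  ]
```

```bash
python3 -m jog '[{"dx":0,"dy":1,"dz":0,"ax":0,"ay":0,"az":0},{"dx":0,"dy":0,"dz":35,"ax":0,"ay":0,"az":0},{"dx":0,"dy":0,"dz":35,"ax":0,"ay":0,"az":0},{"dx":0,"dy":0,"dz":30,"ax":0,"ay":0,"az":0},{"dx":0,"dy":0,"dz":18,"ax":0,"ay":0,"az":0},{"dx":0,"dy":0,"dz":6,"ax":0,"ay":0,"az":0},{"dx":0,"dy":0,"dz":0,"ax":0,"ay":0,"az":0},{"dx":0,"dy":0,"dz":0,"ax":0,"ay":0,"az":0}]' 0.65 >/dev/null; python3 go.py .397 -.1752 .029
python3 -m jog '[{"dx":0,"dy":0,"dz":0,"ax":0,"ay":0,"az":0},{"dx":0,"dy":0,"dz":0,"ax":0,"ay":0,"az":0},{"dx":0,"dy":0,"dz":0,"ax":0,"ay":0,"az":0},{"dx":0,"dy":0,"dz":0,"ax":0,"ay":0,"az":0},{"dx":0,"dy":0,"dz":0,"ax":0,"ay":0,"az":0},{"dx":0,"dy":0,"dz":0,"ax":0,"ay":0,"az":0},{"dx":0,"dy":0,"dz":0,"ax":0,"ay":0,"az":0},{"dx":0,"dy":0,"dz":0,"ax":0,"ay":0,"az":0},{"dx":0,"dy":0,"dz":0,"ax":0,"ay":0,"az":0},{"dx":0,"dy":0,"dz":0,"ax":0,"ay":0,"az":0}]' 0 50 >/dev/null; python3 go.py
python3 -m jog '[{"dx":0,"dy":0,"dz":-10,"ax":0,"ay":0,"az":0},{"dx":0,"dy":0,"dz":-25,"ax":0,"ay":0,"az":0},{"dx":0,"dy":0,"dz":-35,"ax":0,"ay":0,"az":0},{"dx":0,"dy":0,"dz":-35,"ax":0,"ay":0,"az":0},{"dx":0,"dy":0,"dz":-20,"ax":0,"ay":0,"az":0},{"dx":0,"dy":0,"dz":-10,"ax":0,"ay":0,"az":0},{"dx":0,"dy":0,"dz":0,"ax":0,"ay":0,"az":0},{"dx":0,"dy":0,"dz":0,"ax":0,"ay":0,"az":0}]' >/dev/null; python3 go.py .544 .1005 .16
```

```text
t 24.53 hold [ 0.3983 -0.176   0.031 ] yang 0.2 tilt 0.03 w 0.652 [ 0.9 -0.3  0.2]
-> [ 0.397  -0.1752  0.029 ] d(mm) [ 0.8 -1.3  2. ]
t 25.37 hold [ 0.3989 -0.1767  0.0323] yang 0.2 tilt 0.19 w 0.320 [-1.4  1.7  5.9]
t 26.03 hold [ 0.3973 -0.1759  0.1655] yang 0.2 tilt 0.03 w 0.318 [-0.7 -0.3 -2.5]
-> [0.544  0.1005 0.16  ] d(mm) [276.  147.6   5.5]
```

```bash
python3 -m jog '[{"dx":17,"dy":9,"dz":0,"ax":0,"ay":0,"az":0},{"dx":31,"dy":16.5,"dz":0,"ax":0,"ay":0,"az":0},{"dx":31,"dy":16.5,"dz":0,"ax":0,"ay":0,"az":0},{"dx":31,"dy":16.5,"dz":0,"ax":0,"ay":0,"az":0},{"dx":31,"dy":16.5,"dz":0,"ax":0,"ay":0,"az":0},{"dx":31,"dy":16.5,"dz":0,"ax":0,"ay":0,"az":0},{"dx":31,"dy":16.5,"dz":0,"ax":0,"ay":0,"az":0},{"dx":31,"dy":16.5,"dz":0,"ax":0,"ay":0,"az":0},{"dx":31,"dy":16.5,"dz":0,"ax":0,"ay":0,"az":0},{"dx":10,"dy":6,"dz":0,"ax":0,"ay":0,"az":0},{"dx":0,"dy":0,"dz":0,"ax":0,"ay":0,"az":0},{"dx":0,"dy":0,"dz":0,"ax":0,"ay":0,"az":0},{"dx":0,"dy":0,"dz":0,"ax":0,"ay":0,"az":0}]' >/dev/null; python3 go.py .544 .0997 .055
python3 - <<'E'
from h import *
import cv2
a=optics.read_camera('wrist')['img'][:,:,::-1]; b=optics.read_camera('side')['img'][:,:,::-1]
cv2.imwrite('pics/p4.png',np.hstack([cv2.resize(a[100:330,130:360],(400,400)),cv2.resize(b[80:260,190:370],(400,400))]))
E
```

```text
t 27.12 hold [0.5419 0.0985 0.1636] yang 0.2 tilt 0.23 w 0.316 [ 0.5 -0.1 -1.2]
-> [0.544  0.0997 0.055 ] d(mm) [  1.4   2.5 108.6]
```

View pics/p4.png

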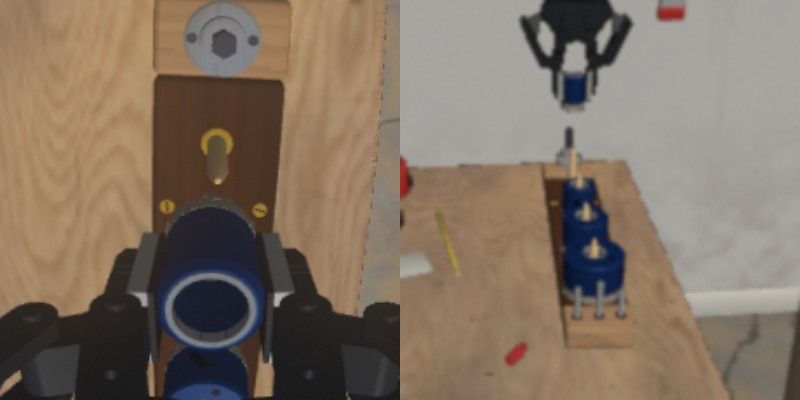

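Three saws are seated, and the 29 hangs level beside the arbor post at (217,145). Lowering it now.

```bash
python3 -m jog '[{"dx":1,"dy":2,"dz":0,"ax":0,"ay":0,"az":0},{"dx":0,"dy":0,"dz":20,"ax":0,"ay":0,"az":0},{"dx":0,"dy":0,"dz":20,"ax":0,"ay":0,"az":0},{"dx":0,"dy":0,"dz":20,"ax":0,"ay":0,"az":0},{"dx":0,"dy":0,"dz":20,"ax":0,"ay":0,"az":0},{"dx":0,"dy":0,"dz":14,"ax":0,"ay":0,"az":0},{"dx":0,"dy":0,"dz":7,"ax":0,"ay":0,"az":0},{"dx":0,"dy":0,"dz":4,"ax":0,"ay":0,"az":0},{"dx":0,"dy":0,"dz":2,"ax":0,"ay":0,"az":0},{"dx":0,"dy":0,"dz":0,"ax":0,"ay":0,"az":0},{"dx":0,"dy":0,"dz":0,"ax":0,"ay":0,"az":0}]' >/dev/null; python3 go.py .544 .0997 .0515
python3 -m jog '[{"dx":0,"dy":0,"dz":1,"ax":0,"ay":0,"az":0},{"dx":0,"dy":0,"dz":1,"ax":0,"ay":0,"az":0},{"dx":0,"dy":0,"dz":0,"ax":0,"ay":0,"az":0},{"dx":0,"dy":0,"dz":0,"ax":0,"ay":0,"az":0}]' >/dev/null; python3 go.py
```

```text
t 28.13 hold [0.5465 0.1005 0.0595] yang 0.2 tilt 0.11 w 0.317 [ 0.1  0.2 -1. ]
-> [0.544  0.0997 0.0515] d(mm) [-0.8 -2.5  8. ]
t 28.47 hold [0.5458 0.1006 0.0568] yang 0.2 tilt 0.03 w 0.318 [ 0.1  1.  -1.5]
```

```bash
python3 -m jog '[{"dx":0,"dy":-1.5,"dz":1.5,"ax":0,"ay":0,"az":0},{"dx":0,"dy":0,"dz":1.5,"ax":0,"ay":0,"az":0},{"dx":0,"dy":0,"dz":1,"ax":0,"ay":0,"az":0},{"dx":0,"dy":0,"dz":0,"ax":0,"ay":0,"az":0},{"dx":0,"dy":0,"dz":0,"ax":0,"ay":0,"az":0}]' >/dev/null; python3 go.py
python3 -m jog '[{"dx":0,"dy":0,"dz":1,"ax":0,"ay":0,"az":0},{"dx":0,"dy":0,"dz":0,"ax":0,"ay":0,"az":0},{"dx":0,"dy":0,"dz":0,"ax":0,"ay":0,"az":0}]' >/dev/null; python3 go.py
```

```text
t 28.88 hold [0.544  0.1005 0.0524] yang 0.2 tilt 0.01 w 0.318 [-1.3  1.3 -0.7]
t 29.13 hold [0.5441 0.1005 0.0523] yang 0.2 tilt 0.02 w 0.322 [-3.4 -0.7  6.1]
```

The saw is on the board. I'll release it, rise, back away and check.

```bash
python3 -m jog '[{"dx":0,"dy":0,"dz":0.5,"ax":0,"ay":0,"az":0},{"dx":0,"dy":0,"dz":0,"ax":0,"ay":0,"az":0},{"dx":0,"dy":0,"dz":0,"ax":0,"ay":0,"az":0},{"dx":0,"dy":0,"dz":0,"ax":0,"ay":0,"az":0},{"dx":0,"dy":0,"dz":0,"ax":0,"ay":0,"az":0},{"dx":0,"dy":0,"dz":0,"ax":0,"ay":0,"az":0},{"dx":0,"dy":0,"dz":-15,"ax":0,"ay":0,"az":0},{"dx":0,"dy":0,"dz":-30,"ax":0,"ay":0,"az":0},{"dx":0,"dy":0,"dz":-35,"ax":0,"ay":0,"az":0},{"dx":0,"dy":0,"dz":-35,"ax":0,"ay":0,"az":0},{"dx":0,"dy":0,"dz":-35,"ax":0,"ay":0,"az":0},{"dx":0,"dy":0,"dz":0,"ax":0,"ay":0,"az":0}]' 0.8 >/dev/null
python3 -m jog '[{"dx":35,"dy":-10,"dz":0,"ax":0,"ay":0,"az":0},{"dx":35,"dy":-10,"dz":0,"ax":0,"ay":0,"az":0},{"dx":35,"dy":-10,"dz":0,"ax":0,"ay":0,"az":0},{"dx":35,"dy":-10,"dz":0,"ax":0,"ay":0,"az":0},{"dx":35,"dy":-10,"dz":0,"ax":0,"ay":0,"az":0},{"dx":35,"dy":-10,"dz":0,"ax":0,"ay":0,"az":0},{"dx":0,"dy":0,"dz":0,"ax":0,"ay":0,"az":0},{"dx":0,"dy":0,"dz":0,"ax":0,"ay":0,"az":0},{"dx":0,"dy":0,"dz":0,"ax":0,"ay":0,"az":0}]' >/dev/null; python3 go.py
python3 - <<'E'
from h import *
import cv2
a=optics.read_camera('top')['img'][:,:,::-1]; b=optics.read_camera('side')['img'][:,:,::-1]
cv2.imwrite('pics/end.png',np.hstack([cv2.resize(a[110:230,150:320],(425,300)),cv2.resize(b[130:250,230:310],(200,300))]))
E
```

```text
t 30.88 hold [0.4832 0.3101 0.2006] yang 0.2 tilt 0.05 w 0.801 [ 0.3 -0.6 -0.6]
```

View pics/end.png

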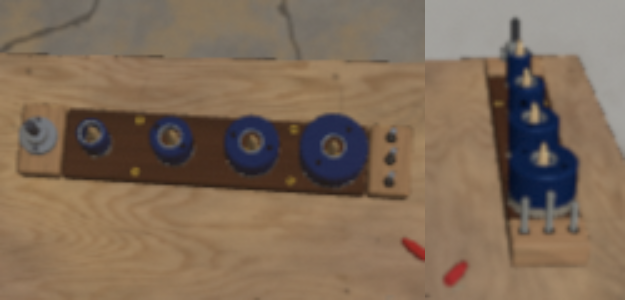

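All four saws are seated in order: the smallest at (94,137) next to the arbor, the largest at (335,148) by the drills.

```bash
python3 -c "
from workcell import bot
print(bot.finish_job())"
```

```text
the job is handed in; nothing more can be done
None
```

All four hole saws are back on the rack in size order, smallest by the arbor and largest by the drills; each was lowered onto the board before release, and the job was handed in at about 31 s.

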